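Set the milk dispenser's portion slider and start it

TASK

Set the milk dispenser to the green portion: push the black slider along its rail with the fingertips until its brass pin clicks into the notch of the green clip and the slider stays there by itself, then press the white start button fully down and let it come up again. Only push and press: do not take the slider between the fingers, and leave the cups and the other things on the bar where they stand.

Things in the scene. Friction and masses are not known exactly. Their poses are not given: they have to be found in the camera images.
- console: Milk dispenser: aluminium console 100 (x) x 400 (y) mm, flat deck 40 mm above the table; origin at table height under its middle. Own x points away from the robot at yaw 0; the rail (two dark bars 6 mm high) runs along own y at own x = 0. Behind it (own x 50 to 200 mm) a drip tray 20 mm high with cups, and a spout column 235 mm high at own x 180, y 170 mm
- carriage_mid (a point): Centre of the black slider, 77 mm above the table; axes as the console's. An upright tab 16 mm thick along the rail (push faces at own y -8 and +8 mm), 30 mm wide across it, from 49 to 97 mm above the table; its lowest 9 mm are 44 mm wide across the rail. A brass pin, 9 mm thick, stands about 10 mm out of its top. It only slides along the rail
- carriage (a joint): Place of the slider, m: grows in the console's own +y; 0 is at own y = -120 mm, 0.225 at the other stop. It starts near 0, before both clips. Pushing takes about 1.5 N; over a ridge of a clip about 5 to 6 N, then the push falls to nothing as the slider snaps forward into the notch; going on takes 5 to 6 N again
- index_pin (a joint): Height of the spring pin in the slider, m: 0 between the clips, about 0.005 on the crest of a ridge, under 0.001 again at the bottom of the notch
- clip_green: Green clip across the rail, 28 mm long along it, with a flat green flag with a white middle line on the deck either side of the rail; fixed. Origin in its middle at deck height, axes as the console's. A V notch at own y = 0 lies between two ridges with crests 7 mm either side; within 5 mm of the middle the pin is drawn in. It may be the nearer or the farther clip
- clip_orange: Orange clip of the same shape, for another portion; fixed, origin and axes likewise. The slider can be pushed over it
- start_button_top (a point): Middle of the top face of the white round start button, 32 mm across, at own y = 168 mm on the console, 62 mm above the table; it is pressed downward
- start_button (a joint): Travel of the start button, m: 0 is up, 0.006 is fully down, which takes 5 N; a spring brings it back
- cup_dark: black takeaway cup, 80 mm rim, 95 mm tall, on the drip tray; a bystander (origin at the middle of its underside)
- cup_white: white takeaway cup, 80 mm rim, 95 mm tall, on the drip tray; a bystander (origin at the middle of its underside)
- milk_jug: steel milk jug with a handle, 100 mm tall, on the table; a bystander (origin at the middle of its underside)
- milk_carton: white and blue milk carton, 75 x 75 mm, about 200 mm tall, on the table; a bystander (origin at the middle of its underside)
- syrup_bottle: amber bottle with white cap, 64 mm wide, 190 mm tall, on the table; a bystander (origin at the middle of its underside)
- sugar_jar: glass jar with steel cap, 72 mm wide, 100 mm tall, on the table; a bystander (origin at the middle of its underside)
- tamper: dark steel coffee tamper, 56 mm wide foot, 82 mm tall, on the table; a bystander (origin at the middle of its underside)

How it is judged (in metres and radians):
On the way, in this order (a step that is already met when the one before it is completed fails the run):
1. the slider's pin lies in the notch of the green clip (y of carriage_mid in the frame of clip_green between -0.003 and 0.003 m and value of joint index_pin below 0.002 m), for 0.3 s.
2. with the slider there, the start button is pressed down (y of carriage_mid in the frame of clip_green between -0.003 and 0.003 m and value of joint start_button above 0.0045 m), for 0.05 s.
At the end, for the whole second after the job is handed in: the slider stands within 3 mm of the middle of the green clip along the rail, its pin down in the notch (under 2 mm), at rest; the start button has been pressed at least 4.5 of its 6 mm after that, and is up again (under 1 mm) (all of step 1 and velocity of joint carriage between -0.01 and 0.01 m/s and value of joint start_button below 0.001 m); the robot touches nothing.
It fails at once if the slider is taken between the fingers (x of the grasp point in the frame of carriage_mid between -0.024 and 0.024 m and y of the grasp point in the frame of carriage_mid between -0.008 and 0.008 m and z of the grasp point in the frame of carriage_mid between -0.03 and 0.034 m).
It fails at once if a cup is moved more than 25 mm, tipped or lifted (distance of any of cup_dark, cup_white from where it was at the start of the episode above 0.025 m or angle between any of cup_dark, cup_white's own z axis and vertical above 0.4 rad).
It fails at once if another thing on the bar is moved more than 25 mm, tipped or lifted (distance of any of milk_jug, milk_carton, syrup_bottle, sugar_jar, tamper from where it was at the start of the episode above 0.025 m or angle between any of milk_jug, milk_carton, syrup_bottle, sugar_jar, tamper's own z axis and vertical above 0.4 rad).
It also fails if it takes over 48 s, if anything falls off the work surface, if the arm or the gripper's body presses on something with over 40 N, if the wrist force passes 120 N, or if a joint passes its speed limit or range.

ROBOT

A 6-joint arm with a two-finger parallel gripper is mounted at the origin on the work surface. World frame = base frame: x ahead of the robot, y to its left, z up, the work surface at z = 0. Lengths are in mm, angles in rad, forces in N, time in s.
With the tool pointing down it reaches from about 350 to 775 mm from the base axis. Payload 7.3 kg.
Tool frame: the origin (TCP) lies between the finger pads; the fingertips stand 22 mm ahead of it and the grasp point (between the pads) lies 3 mm ahead of it; z points along the fingers, x is the direction in which the jaws open and shut, and the axes are right-handed (so a half turn about z gives the same grasp; the last joint's range is limited). The gripper opens to 92 mm and grips with 3 to 60 N. Pads are 19 mm wide; open, the fingers measure 130 mm over their backs; the gripper's body (75 mm by 190 mm) begins 47 mm behind the grasp point.
Start: joints at [-0.146, 0.342, 1.524, -0, 1.275, -0.146], TCP at [525.02, 0.019, 215.741] pointing down, gripper open.
Joint ranges: [-2.53, 2.53], [-0.77, 2.02], [0.04, 2.7], [-1, 4.14], [0.28, 2.66], [-3.11, 3.11]. Speed limits (rad/s): [2.57, 2.57, 3.14, 3.14, 3.14, 3.14].

INTERFACE

Orientations are given as [roll, pitch, yaw] about the fixed x, y, z axes, in that order (R = Rz(yaw) Ry(pitch) Rx(roll)).
In Python, from plant import * gives the robot as it stands. The module is installed in compiled form; this text tells all that it offers.
- The arm moves only by the shell command python3 -m handwheel 'ROWS' [OPENING]. ROWS is a JSON object of lists of equal length, an entry for each row: "translation": the shift along the world's x, y, z in units of 15 cm (1.0 is 15 cm), a list of three; "twist": the turn about the world's z in units of 90 degrees (1.0 is 90 degrees). In form: {"translation": [[tx, ty, tz], ...], "twist": [twist, ...]}. A call has exactly 8 rows; each row shifts and turns the pose as measured when the row begins; what a row does not reach is not made up. A row lasts 1/8 s, in which the tool goes at most 62.5 mm and 10.7 degrees, less where a joint would pass 70% of its speed; a pose out of reach is approached as far as the arm can. A call with a number of a shift or a turn outside -1 to 1 is refused whole. A call with a gripper value outside its range is refused whole. OPENING is the closure in counts, from 0 (fully open) to 255 (shut), set as the call begins (- or left out, the last holds). The fingers move at their own pace and stop on an object; the grip force is fixed at half the most. Time passes only in rows, so rows that do not move let the fingers close, or fill a call up. It gives the time, the measured TCP pose, the force and the opening at its end, in the units of the state.
- get_obs(): the state, without advancing time (a new reading comes with each control period).
- capture(name): name is "scene" or "side" or "wrist"; returns a dict with "img" (420x560x3 uint8, red, green, blue), "vertical_fov" (degrees; the focal length in pixels is half the picture's height over the tangent of half this angle, whatever the lens; pixels are square), "cx", "cy" (the principal point, pixels), "world_from_camera" (4x4, takes a point from camera to world coordinates). Camera axes: x right, y up, looking along -z (the intrinsics and any distortion apply to the point x, -y, -z); pixel columns grow to the right and rows downward; lengths in mm; the calibration is good to about 2 mm. A picture is of the moment at which its call begins. There is no depth.
- close_job(): hands the job in, once; it reports no verdict.
Trained networks look in the newest picture that a camera, given by its name, has taken for a name from the list of things; names that differ only in an ending like _2 or _b are one class to them, and where a whole thing is asked for, a point or a joint stands for the part that bears it (a point fixed in the world has none). Each returns a list of dicts, best first, with "score" (0 to 1); they miss things now and then, are a little off and sometimes report something else, mostly with a low value. They report only what shows in the picture. A call takes as long as a camera call.
- search_frame(camera, label): "position" ([x, y, z] in mm, in the coordinates of the camera as it stood for that picture, good to about 4 mm: the middle of the surface that is visible of it).
- spot_point(camera, label): "position" ([x, y, z] in mm, in the coordinates of the camera as it stood for that picture, good to about 4 mm: a listed point, or the origin of a listed thing).
The state is a dict: "time": time; "joint_positions": joint angles; "dq": joint speeds; "tau": joint torques, N m; "tool_pos": TCP position; "tcp_rot": TCP orientation; "contact_force": force on the tool from outside, world axes, zero at the start; "moment": the same for the moment, N m; "grip_width": finger opening in mm.
Only numpy, scipy, OpenCV 4.12 (cv2) and the standard library are available. Lean on these libraries where they do the work, as an engineer would, in place of code of your own. Each camera call takes 0.05 s, during which the arm holds its last target.

## Working session

There is one attempt and no reset: what is moved stays moved. The work goes in short steps, Python scripts to look and compute and a shell command to move; the robot and the scene stay as the last step left them, time stands still between calls to the robot, and variables do not carry over. Pictures are saved under pics/ and viewed, and the job is handed in when it is done.

```bash
mkdir -p pics; cat > h.py <<'E'
from plant import *
import numpy as np, cv2
def cap(n,f):
    c=capture(n); cv2.imwrite('pics/'+f,cv2.cvtColor(c['img'],cv2.COLOR_RGB2BGR)); return c
def w(c,p): return (np.array(c['world_from_camera'])@np.append(p,1))[:3]
E
python3 - <<'E'
from h import *
for n in ['scene','side','wrist']:
    c=cap(n,n+'0.png'); print(n,c['vertical_fov'],c['cx'],c['cy'],[k for k in c]); print(np.round(c['world_from_camera'],3).tolist())
    for l in ['console','carriage_mid','clip_green','clip_orange','start_button_top']:
        for r in spot_point(n,l)[:2]: print(l,r['score'],w(c,r['position']).round(1))
o=get_obs();print(o)
E
```

```text
scene 52.3991363127344 279.7195675846946 203.61948390114537 ['img', 'vertical_fov', 'cx', 'cy', 'world_from_camera']
[[-0.747, -0.537, 0.393, 971.736], [0.665, -0.597, 0.449, 510.434], [-0.006, 0.596, 0.803, 992.98], [0.0, 0.0, 0.0, 1.0]]
console 0.62 [ 4.941e+02 -6.100e+00  1.000e-01]
carriage_mid 0.57 [495.5   0.   -1. ]
carriage_mid 0.48 [ 489.  -117.1   70.6]
clip_green 0.53 [492.4 -65.7  38.5]
clip_orange 0.67 [493.7  41.   39.8]
start_button_top 0.64 [629.4 -24.   17.3]
start_button_top 0.6 [496.5  -1.4  -3.5]
side 44.415114872037606 277.008459282484 209.4703513083177 ['img', 'vertical_fov', 'cx', 'cy', 'world_from_camera']
[[0.907, 0.276, -0.318, 52.485], [-0.421, 0.598, -0.682, -993.606], [0.002, 0.753, 0.658, 1033.515], [0.0, 0.0, 0.0, 1.0]]
console 0.79 [495.1  -3.7   0.8]
carriage_mid 0.76 [ 492.  -116.2   78.1]
carriage_mid 0.45 [286.2 385.3  -1.6]
clip_green 0.53 [494.4 -61.6  39.9]
clip_orange 0.65 [491.8  42.2  38.4]
start_button_top 0.5 [493.9 166.   59.1]
wrist 71.56773277313013 283.11610823227096 205.5546747302172 ['img', 'vertical_fov', 'cx', 'cy', 'world_from_came
[... 329 characters left out ...]
  60.2]
{'time': 0.9, 'joint_positions': array([-1.46000272e-01,  3.41991098e-01,  1.52408892e+00,  2.00753698e-05,
        1.27541018e+00, -1.45983050e-01]), 'dq': array([-1.80537742e-04, -1.50522859e-03,  6.59973309e-04, -2.09039500e-03,
       -8.05662426e-05,  7.83458928e-04]), 'tau': array([ 6.76173313e-04, -4.31125546e+01, -2.44476485e+01,  7.16317096e-02,
        4.82827483e-02, -1.09905949e-05]), 'tool_pos': array([5.25022928e+02, 2.51324311e-02, 2.15749006e+02]), 'tcp_rot': array([-3.14158856e+00, -1.04162234e-04, -2.30655671e-05]), 'contact_force': array([0.06464983, 0.81137128, 0.14381612]), 'moment': array([-0.05403805,  0.02934722, -0.00620673]), 'grip_width': 91.68998764342147}
```

View pics/scene0.png

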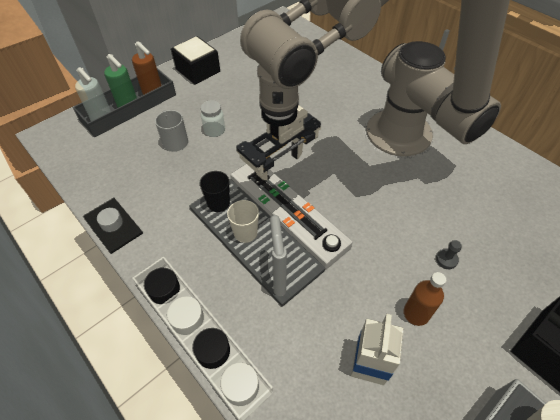

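View pics/side0.png

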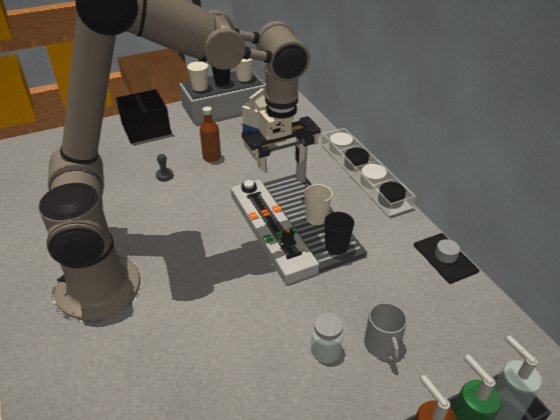

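View pics/wrist0.png

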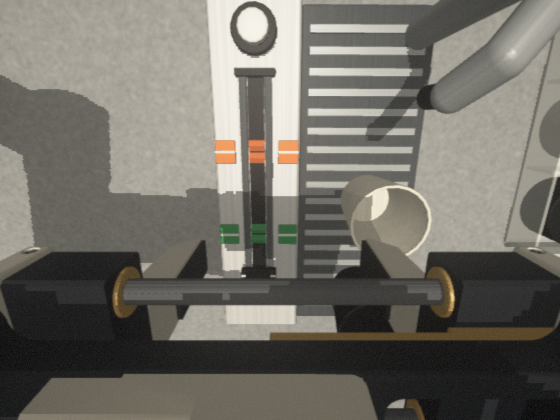

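The slider is at the −y end. The green clip is the nearer one, about 55 mm ahead of it, with orange beyond and the button at the +y end. I'll refine this from pixels.

```bash
cat >> h.py <<'E'
def ray(c,u,v,z):
    f=210/np.tan(np.radians(c['vertical_fov']/2)); T=np.array(c['world_from_camera'])
    d=T[:3,:3]@np.array([(u-c['cx'])/f,-(v-c['cy'])/f,-1]); o=T[:3,3]; return o+d*(z-o[2])/d[2]
E
python3 - <<'E'
from h import *
c=cap('wrist','wrist1.png')
im=cv2.resize(c['img'][0:300,180:460],None,fx=2.8,fy=2,interpolation=cv2.INTER_CUBIC)
im=cv2.resize(c['img'][50:290,180:460],None,fx=2.8,fy=2.4,interpolation=cv2.INTER_CUBIC)
cv2.imwrite('pics/wristz.png',im[...,::-1])
for n,u,v,z in [('gL',230,234,40),('gR',288,234,40),('oL',226,151,40),('oR',288,152,40),('btn',253,24,62),('edgeTL',209,10,40),('edgeTR',303,10,40),('BL',228,322,40),('BR',295,322,40)]:
    print(n,ray(c,u,v,z).round(1))
for l in ['cup_dark','cup_white','milk_jug','sugar_jar','console']:
  for n in ['wrist','side','scene']:
    if n!='wrist': 
        c=capture(n)
    else: c=capture(n)
    for r in spot_point(n,l)[:1]: print(l,n,r['score'],w(c,r['position']).round(1))
E
```

```text
gL [456.5 -62.8  40. ]
gR [530.3 -62.8  40. ]
oL [457.3  41.6  40. ]
oR [529.8  40.4  40. ]
btn [494.7 166.1  62. ]
edgeTL [447.9 184.7  40. ]
edgeTR [544.4 184.7  40. ]
BL [ 446.7 -195.8   40. ]
BR [ 540.8 -195.8   40. ]
cup_dark wrist 0.57 [ 621.4 -151.2   21.5]
cup_dark side 0.68 [ 624.3 -158.2   21.9]
cup_dark scene 0.65 [ 621.6 -153.1   20.1]
cup_white wrist 0.6 [631.  -20.7  19.1]
cup_white side 0.87 [630.1 -24.8  17.7]
cup_white scene 0.92 [625.8 -22.1  14.5]
milk_jug wrist 0.64 [495.1  42.1  37.5]
milk_jug side 0.94 [ 574.1 -461.6   -0.6]
milk_jug scene 0.67 [ 568.4 -462.3   -1.3]
sugar_jar side 0.77 [ 446.3 -421.8   -2.2]
sugar_jar scene 0.55 [ 443.4 -423.8   -0.7]
console wrist 0.77 [493.8   1.2  -6.4]
console side 0.64 [490.6  -1.9  -4.2]
console scene 0.94 [495.6  -4.   -2.7]
```

View pics/wristz.png

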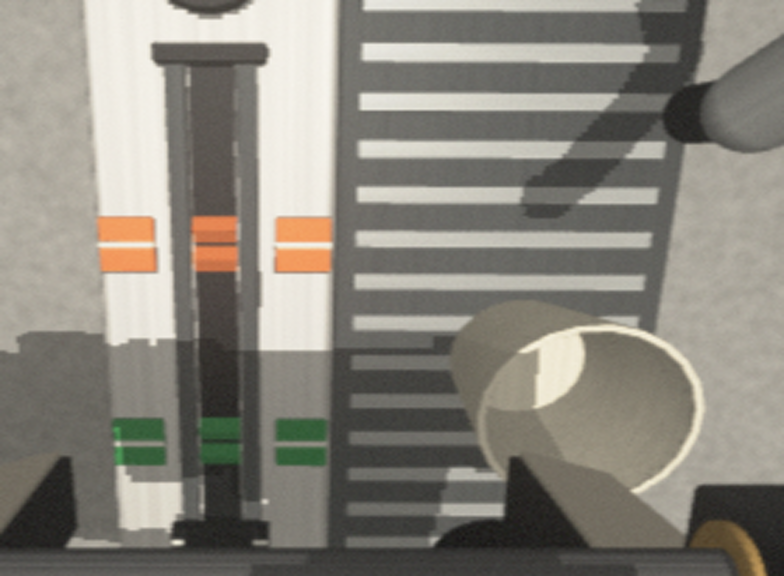

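```bash
python3 -m handwheel '{"translation": [[-0.05,-0.27,0],[-0.05,-0.27,0],[-0.05,-0.27,0],[-0.05,-0.27,0],[0,0,-0.15],[0,0,-0.15],[0,0,-0.15],[0,0,0]], "twist": [0,0,0,0,0,0,0,0]}' 255
python3 - <<'E'
from h import *
o=get_obs(); print(o['time'],o['tool_pos'].round(2),o['contact_force'].round(2),o['tcp_rot'])
for n in ['side','wrist']:
    c=cap(n,n+'2.png')
    for l in ['carriage_mid','clip_green']:
        for r in spot_point(n,l)[:1]: print(l,r['score'],w(c,r['position']).round(1))
E
```

```text
time: 3.45
tool_pos: [494.1, -167.6, 147.2]
tcp_rot: [3.14, -0.003, 0.0]
contact_force: [-0.4, -0.2, 0.8]
grip_width: 16.5
3.45 [ 494.12 -167.58  147.19] [-0.45 -0.17  0.84] [ 3.14046763e+00 -2.70572884e-03  2.89759576e-04]
clip_green 0.46 [493.8 -61.3  38.9]
carriage_mid 0.74 [ 494.4 -113.6   78.4]
clip_green 0.63 [494.6 -59.8  42.7]
```

View pics/side2.png

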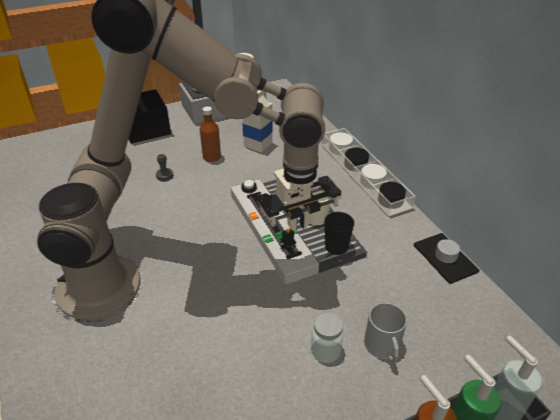

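View pics/wrist2.png

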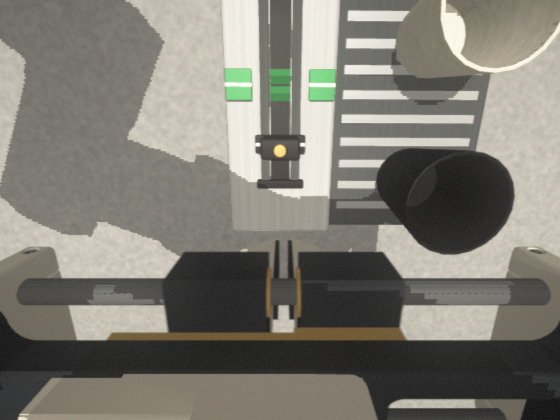

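The slider is at about (280,150) with its brass pin visible, the green line is at row 85, and the gripper is behind it and nearly closed.

```bash
python3 - <<'E'
from h import *
c=capture('wrist')
print(ray(c,280,151,107),ray(c,238,85,40),ray(c,321,85,40))
E
python3 -m handwheel '{"translation": [[0,0,-0.12],[0,0,-0.12],[0,0,-0.12],[0,0.04,0],[0,0.04,0],[0,0.04,0],[0,0,0],[0,0,0]], "twist": [0,0,0,0,0,0,0,0]}'
python3 - <<'E'
from h import *
c=cap('wrist','wrist3.png'); c=cap('side','side3.png')
E
```

```text
[ 492.64640907 -112.22293974  107.        ] [455.45358081 -62.00025232  40.        ] [528.93193913 -61.8852223   40.        ]
time: 4.8
tool_pos: [498.3, -149.3, 99.2]
tcp_rot: [3.134, -0.016, 0.002]
contact_force: [0.0, -0.5, -0.4]
grip_width: 0.4
```

View pics/wrist3.png

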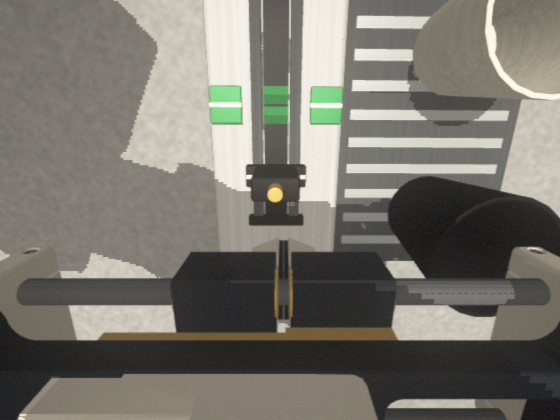

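View pics/side3.png

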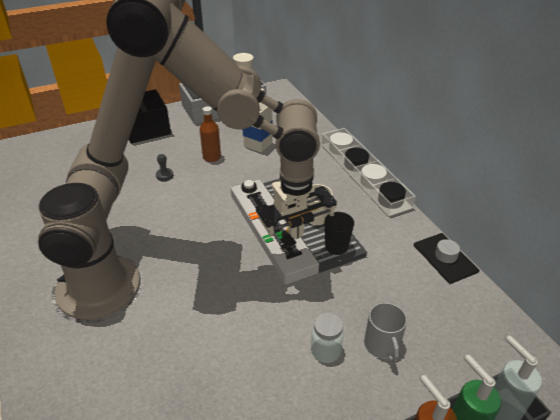

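```bash

python3 -m handwheel '{"translation": [[-0.015,0,-0.025],[-0.015,0,-0.025],[0,0.03,0],[0,0.03,0],[0,0.03,0],[0,0.02,0],[0,0,0],[0,0,0]], "twist": [0,0,0,0,0,0,0,0]}'
python3 - <<'E'
from h import *
c=cap('wrist','wrist4.png')
E
```

```text
time: 5.9
tool_pos: [493.3, -131.8, 90.9]
tcp_rot: [3.134, -0.015, 0.002]
contact_force: [0.6, 0.3, -0.5]
grip_width: 0.2
```

View pics/wrist4.png

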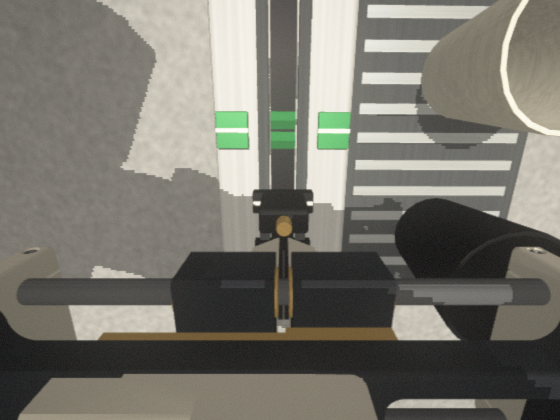

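```bash

python3 -m handwheel '{"translation": [[0,0.03,0],[0,0.03,0],[0,0.03,0],[0,0.03,0],[0,0.03,0],[0,0.03,0],[0,0.01,0],[0,0,0]], "twist": [0,0,0,0,0,0,0,0]}'
python3 - <<'E'
from h import *
c=cap('wrist','wrist5.png')
E
```

```text
time: 6.95
tool_pos: [493.4, -102.0, 91.0]
tcp_rot: [3.133, -0.016, 0.002]
contact_force: [-0.3, -2.1, -0.3]
grip_width: 0.4
```

View pics/wrist5.png

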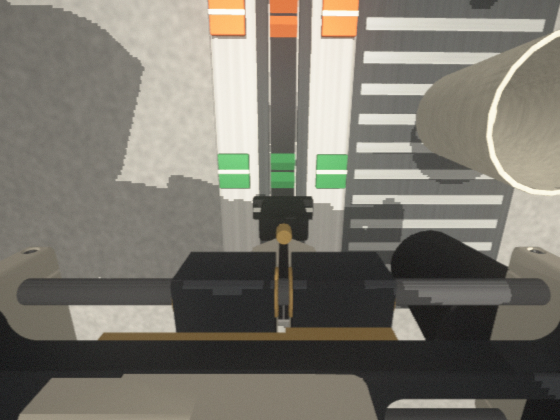

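```bash
python3 - <<'E'
from h import *
c=capture('wrist'); im=c['img'][140:260,200:370]
cv2.imwrite('pics/z5.png',cv2.resize(im,None,fx=4.6,fy=4.6,interpolation=cv2.INTER_CUBIC)[...,::-1])
print(ray(c,257,210,58),ray(c,312,210,58),ray(c,235,172,40),ray(c,331,172,40),ray(c,284,231,107))
for r in spot_point('wrist','carriage_mid')[:1]: print(r['score'],w(c,r['position']).round(1))
E
```

```text
[473.94708287 -87.49116519  58.        ] [513.88534419 -87.63545228  58.        ] [456.65211303 -63.02260934  40.        ] [529.61849515 -63.12520307  40.        ] [492.59110981 -83.9034277  107.        ]
0.89 [491.2 -89.7  77.9]
```

View pics/z5.png

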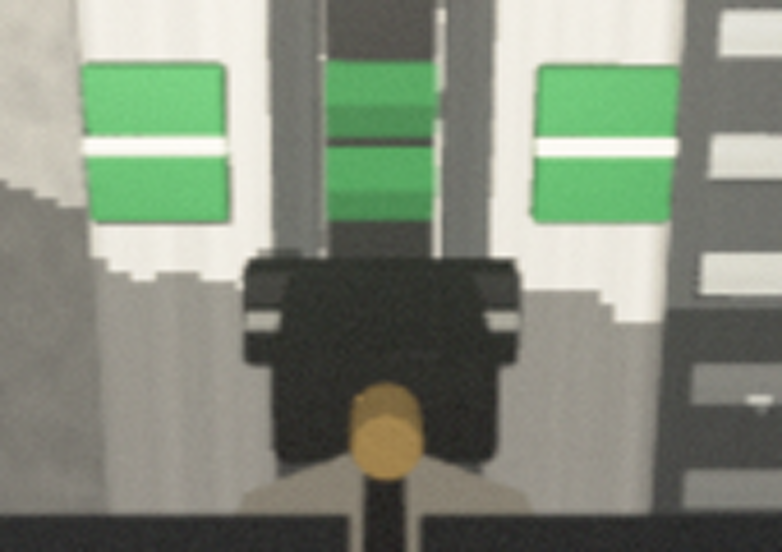

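```bash

python3 -m handwheel '{"translation": [[0,0.02,0],[0,0.02,0],[0,0.02,0],[0,0.02,0],[0,0.01,0],[0,0.01,0],[0,0,0],[0,0,0]], "twist": [0,0,0,0,0,0,0,0]}'
python3 - <<'E'
from h import *
c=cap('wrist','wrist6.png'); im=c['img'][140:260,200:370]
cv2.imwrite('pics/z6.png',cv2.resize(im,None,fx=4.6,fy=4.6,interpolation=cv2.INTER_CUBIC)[...,::-1])
E
```

```text
time: 8.1
tool_pos: [493.8, -89.1, 92.0]
tcp_rot: [3.128, -0.017, 0.002]
contact_force: [-1.1, -2.5, -0.3]
grip_width: 0.5
```

View pics/z6.png

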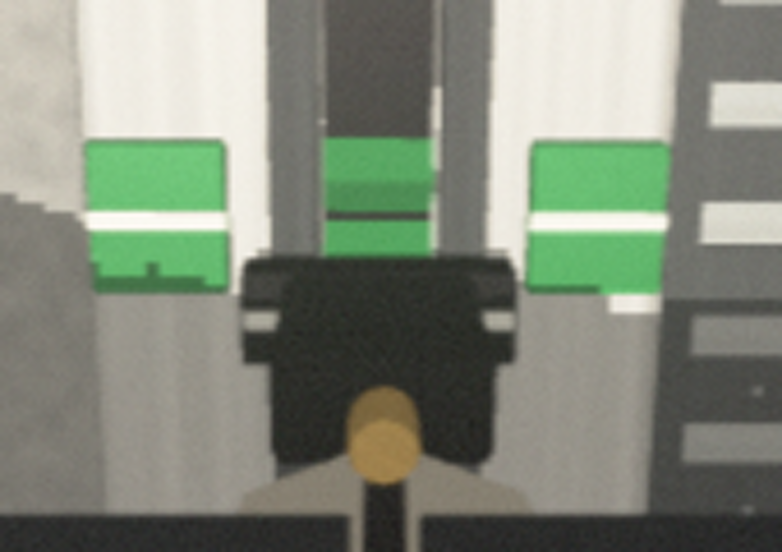

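```bash

python3 -m handwheel '{"translation": [[0,0.007,0],[0,0.007,0],[0,0.007,0],[0,0.007,0],[0,0,0],[0,0,0],[0,0,0],[0,0,0]], "twist": [0,0,0,0,0,0,0,0]}'
python3 - <<'E'
from h import *
c=cap('wrist','wrist7.png'); im=c['img'][140:260,200:370]
cv2.imwrite('pics/z7.png',cv2.resize(im,None,fx=4.6,fy=4.6,interpolation=cv2.INTER_CUBIC)[...,::-1])
E
```

```text
time: 9.15
tool_pos: [493.9, -88.0, 92.9]
tcp_rot: [3.122, -0.017, 0.004]
contact_force: [-0.0, -4.3, 1.0]
grip_width: 0.2
```

View pics/z7.png

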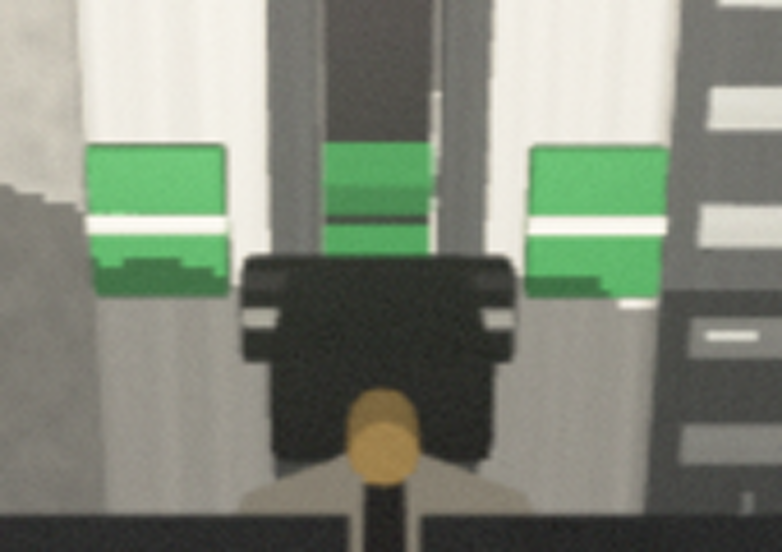

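```bash

python3 -m handwheel '{"translation": [[0,0.015,0],[0,0.015,0],[0,0.015,0],[0,0,0],[0,0,0],[0,0,0],[0,0,0],[0,0,0]], "twist": [0,0,0,0,0,0,0,0]}'
python3 - <<'E'
from h import *
c=cap('wrist','wrist8.png'); im=c['img'][140:260,200:370]
cv2.imwrite('pics/z8.png',cv2.resize(im,None,fx=4.6,fy=4.6,interpolation=cv2.INTER_CUBIC)[...,::-1])
E
```

```text
time: 10.2
tool_pos: [494.3, -81.0, 93.4]
tcp_rot: [3.121, -0.018, 0.004]
contact_force: [-0.1, -0.5, -0.9]
grip_width: 0.6
```

View pics/z8.png

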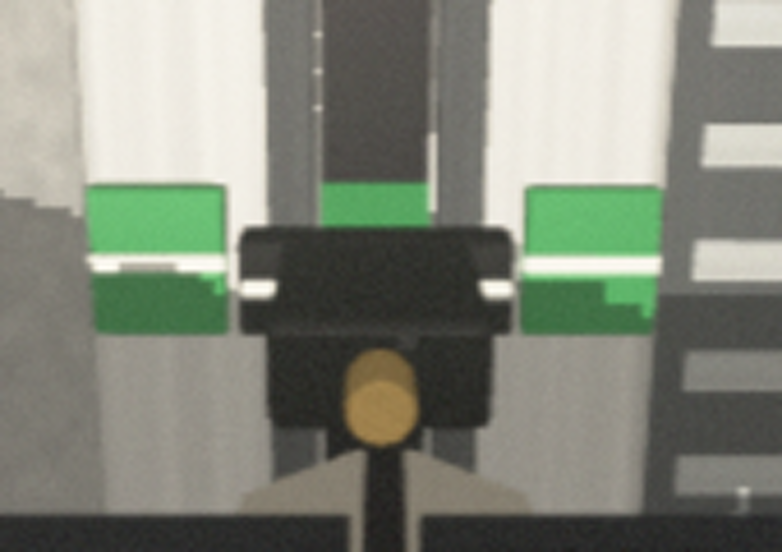

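The slider snapped ahead of the fingers: the force dropped to about 0 and a gap has opened. Next I'll check the position.

```bash

python3 -m handwheel '{"translation": [[0,-0.05,0],[0,-0.05,0],[0,0,0.15],[0,0,0.2],[0,0,0],[0,0,0],[0,0,0],[0,0,0]], "twist": [0,0,0,0,0,0,0,0]}'
python3 - <<'E'
from h import *
c=cap('wrist','wrist9.png'); im=c['img'][40:220,160:410]
cv2.imwrite('pics/z9.png',cv2.resize(im,None,fx=3.2,fy=3.2,interpolation=cv2.INTER_CUBIC)[...,::-1])
for l in ['carriage_mid','clip_green']:
    for r in spot_point('wrist',l)[:1]: print(r['score'],w(c,r['position']).round(1))
E
```

```text
time: 11.25
tool_pos: [492.6, -98.9, 144.4]
tcp_rot: [3.122, -0.014, 0.002]
contact_force: [1.4, -0.7, -0.5]
grip_width: 0.3
0.79 [494.1 -66.2  75.7]
0.74 [498.7 -60.6  40.6]
```

View pics/z9.png

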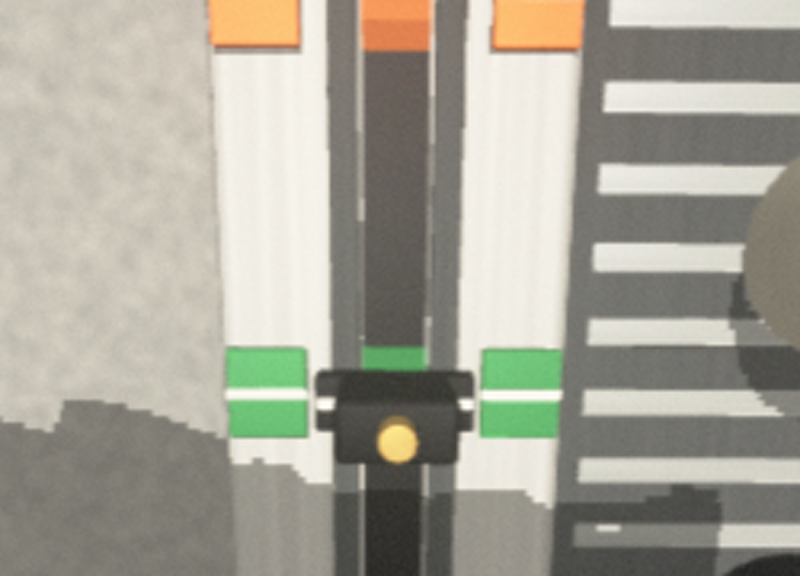

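```bash

python3 - <<'E'
from h import *
c=capture('wrist')
m=lambda x,y:(160+x/3.2,40+y/3.2)
print('mark',ray(c,*m(326,404),58),ray(c,*m(467,404),58))
print('line',ray(c,*m(267,395),40),ray(c,*m(520,395),40))
print('pin',ray(c,*m(398,443),106))
E
```

```text
mark [474.38043575 -62.49659122  58.        ] [513.04787589 -62.49975999  58.        ]
line [456.15960223 -63.09705744  40.        ] [530.2337978  -63.09265679  40.        ]
pin [493.21227221 -62.6785339  106.        ]
```

The marks and pin give −62.6 and the flag line gives −63.1, so the slider is seated in the green notch. I'll head to the button and check the spout clearance on the way.

```bash

python3 -m handwheel '{"translation": [[0,0,0.15],[0,0.2,0],[0,0.2,0],[0,0.2,0],[0,0.2,0],[0,0,0],[0,0,0],[0,0,0]], "twist": [0,0,0,0,0,0,0,0]}'
python3 - <<'E'
from h import *
c=cap('wrist','wrist10.png'); np.save('T10.npy',c['world_from_camera'])
c=cap('side','side10.png');c=cap('scene','scene10.png')
E
```

```text
time: 12.45
tool_pos: [493.1, 23.0, 167.7]
tcp_rot: [3.121, -0.015, 0.001]
contact_force: [-0.1, 0.2, 0.3]
grip_width: 0.4
```

View pics/wrist10.png

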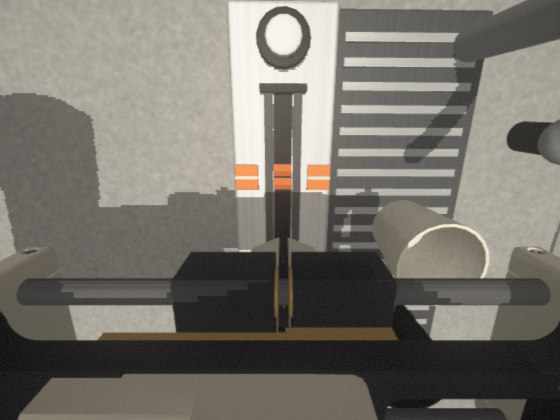

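View pics/scene10.png

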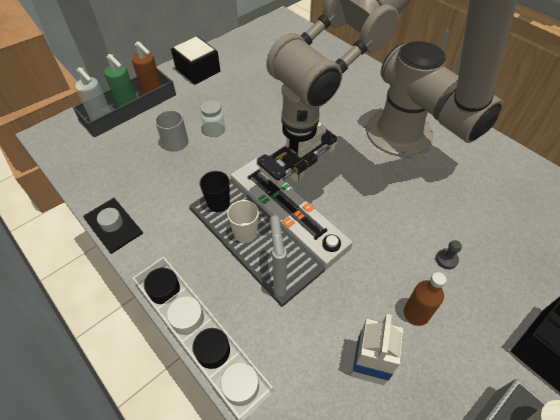

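View pics/side10.png

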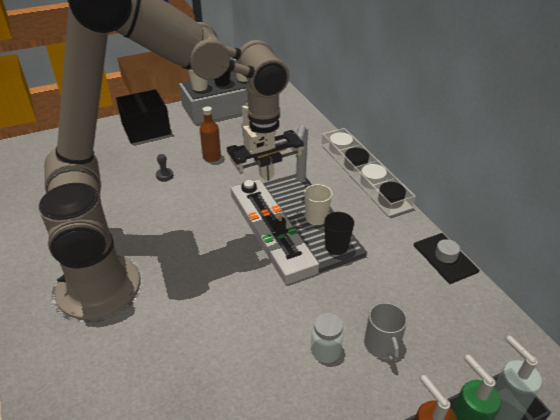

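```bash

python3 - <<'E'
from h import *
T0=np.array([[1,0,0,523.902],[0,.957,.289,78.97],[0,-.289,.957,384.404],[0,0,0,1]]);T1=np.load('T10.npy')
cs=[dict(vertical_fov=71.56773,cx=283.116,cy=205.555,world_from_camera=T) for T in (T0,T1)]
for a,b in [((424,97),(512,136)),((505,62),(557,142))]:
  A=[];B=[]
  for c,p in zip(cs,(a,b)):
    o=c['world_from_camera'][:3,3]; d=ray(c,*p,0)-o; d/=np.linalg.norm(d); P=np.eye(3)-np.outer(d,d); A.append(P);B.append(P@o)
  x=np.linalg.lstsq(np.vstack(A),np.hstack(B),rcond=None)[0]; print(x, [np.linalg.norm(P@x-q) for P,q in zip(A,B)])
print(ray(cs[1],283,33,62))
E
```

```text
[622.63669996  92.40363679 166.55594968] [np.float64(0.4321527828285743), np.float64(0.4321527828281434)]
[640.55082428  99.89812142 194.05622495] [np.float64(15.647443022940386), np.float64(15.647443022939562)]
[493.34112252 166.71561363  62.        ]
```

Nozzle tip is at x≈622, clear of the body (x ≤ 590). Moving over the button.

```bash

python3 -m handwheel '{"translation": [[0,0.19,0],[0,0.19,0],[0,0.19,0],[0,0.19,0],[0,0.18,0],[0,0,-0.2],[0,0,-0.2],[0,0,0]], "twist": [0,0,0,0,0,0,0,0]}'
python3 -c "
from h import *
c=cap('side','side11.png')"
```

```text
time: 13.6
tool_pos: [494.6, 165.0, 106.9]
tcp_rot: [3.122, -0.017, -0.006]
contact_force: [-0.3, 0.3, 1.1]
grip_width: 0.7
```

View pics/side11.png

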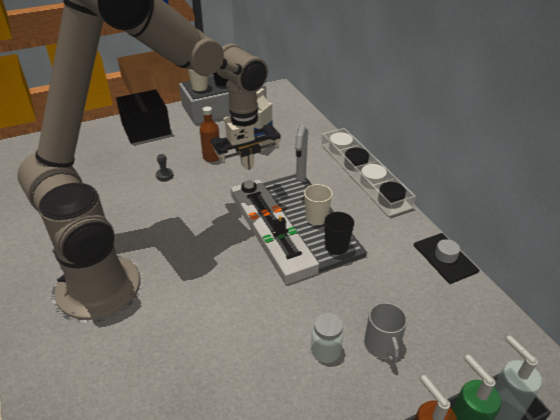

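```bash

python3 -m handwheel '{"translation": [[0,0.005,-0.04],[0,0.005,-0.04],[0,0,-0.04],[0,0,-0.03],[0,0,-0.025],[0,0,-0.025],[0,0,-0.02],[0,0,0]], "twist": [0,0,0,0,0,0,0,0]}'

```

```text
time: 14.65
tool_pos: [497.6, 166.5, 76.1]
tcp_rot: [3.123, -0.025, -0.007]
contact_force: [-0.4, -0.2, -0.2]
grip_width: 0.5
```

```bash

python3 - <<'E'
from h import *
o=get_obs(); print(o['contact_force'],o['tool_pos'])
for n in ['side','scene','wrist']:
    c=cap(n,n+'12.png')
    im=c['img']
    if n=='side': im=im[110:230,180:340]
    if n=='scene': im=im[180:300,250:410]
    if n!='wrist': cv2.imwrite('pics/z12%s.png'%n,cv2.resize(im,None,fx=4.8,fy=4.8,interpolation=cv2.INTER_CUBIC)[...,::-1])
    for l in ['start_button_top','carriage_mid']:
        for r in spot_point(n,l)[:1]: print(n,l,r['score'],w(c,r['position']).round(1))
E
```

```text
[-0.44984574 -0.18376005 -0.18933366] [497.64589809 166.53917749  76.14725206]
side start_button_top 0.66 [495.6 166.9  61.2]
scene start_button_top 0.6 [494.9 163.3  63.7]
scene carriage_mid 0.74 [458.  425.8  -2.1]
wrist start_button_top 0.73 [491.3 166.7  61.4]
```

View pics/z12side.png

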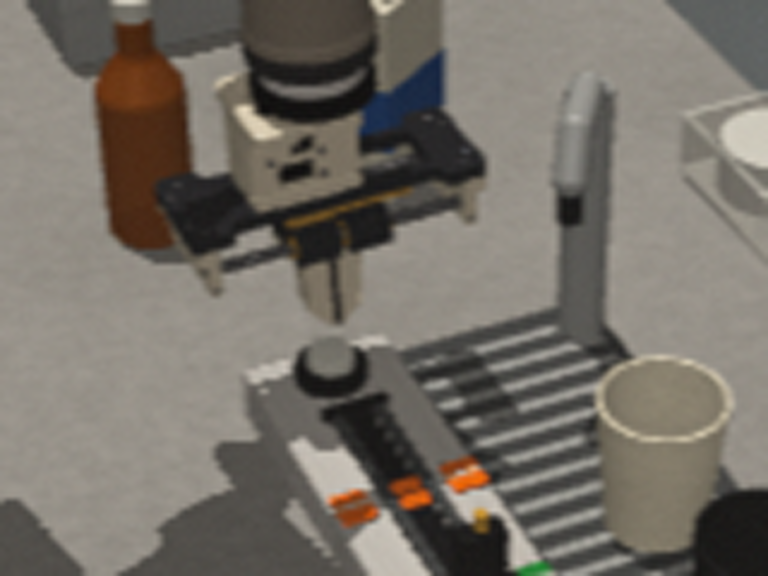

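View pics/z12scene.png

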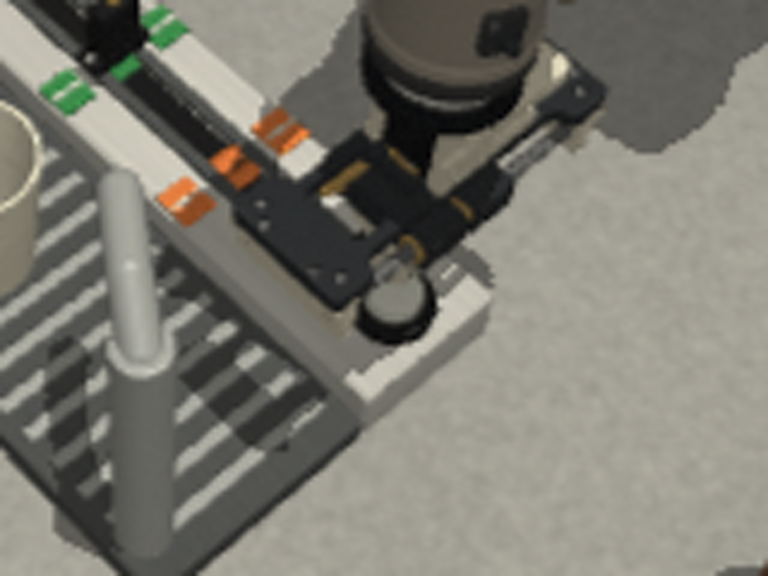

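View pics/wrist12.png

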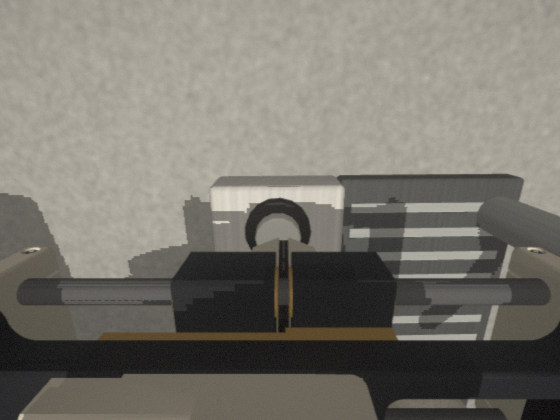

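```bash

python3 - <<'E'
from h import *
c=cap('side','side13.png'); T=np.array(c['world_from_camera']); o=T[:3,3]
for p in [(249.8,177),(249.5,181)]:
    d=ray(c,*p,0)-o
    for y in (150,158,167): print(p,y,o+d*(y-o[1])/d[1])
def proj(c,P):
    T=np.linalg.inv(np.array(c['world_from_camera'])); q=T[:3,:3]@P+T[:3,3]; f=210/np.tan(np.radians(c['vertical_fov']/2)); return c['cx']+f*q[0]/-q[2], c['cy']-f*q[1]/-q[2]
for z in (54,62,75): print(z,proj(c,np.array([497.6,167,z])))
s=capture('scene')
for z in (54,62,75): print(z,proj(s,np.array([497.6,167,z])))
w_=capture('wrist')
for z in (54,62,75): print(z,proj(w_,np.array([497.6,167,z])))
print(get_obs()['tool_pos'], np.array(w_['world_from_camera']).round(3))
E
```

```text
(249.8, 177) 150 [495.82255411 150.          91.66412156]
(249.8, 177) 158 [498.92388555 158.          85.07548771]
(249.8, 177) 167 [502.41288342 167.          77.66327463]
(249.5, 181) 150 [494.32502773 150.          76.96485521]
(249.5, 181) 158 [497.41588336 158.          70.27339391]
(249.5, 181) 167 [500.89309594 167.          62.74549995]
54 (np.float64(248.60221039559818), np.float64(183.52622622373514))
62 (np.float64(248.51289382914595), np.float64(181.47037834247138))
75 (np.float64(248.36647141965216), np.float64(178.1000942811342))
54 (np.float64(331.12154528262323), np.float64(242.69028052277326))
62 (np.float64(331.40489211750486), np.float64(241.04978841210433))
75 (np.float64(331.8725373576401), np.float64(238.34226451350816))
54 (np.float64(283.4636461253155), np.float64(233.23671882628744))
62 (np.float64(283.7844726690465), np.float64(237.90953952205896))
75 (np.float64(284.361950936106), np.float64(246.32047823770387))
[497.79168955 166.57301879  76.44583625] [[ 1.00000e+00  1.40000e-02 -2.30000e-02  4.92937e+02]
 [-7.00000e-03  9.52000e-01  3.07000e-01  2.48639e+02]
 [ 2.60000e-02 -3.06000e-01  9.52000e-01  2.43606e+02]
 [ 0.00000e+00  0.00000e+00  0.00000e+00  1.00000e+00]]
```

Two views show the fingertips at about z 77, higher than the stated 22 mm offset implies. There is no contact force, and the button is still up and visible below them. I'll descend further and watch the force.

```bash

python3 -m handwheel '{"translation": [[-0.01,0,-0.04],[-0.01,0,-0.04],[0,0,-0.02],[0,0,-0.02],[0,0,0],[0,0,0],[0,0,0],[0,0,0]], "twist": [0,0,0,0,0,0,0,0]}'
python3 - <<'E'
from h import *
for n in ['side']:
    c=cap(n,n+'14.png')
    im=c['img']
    if n=='side': im=im[110:230,180:340]
    cv2.imwrite('pics/z14%s.png'%n,cv2.resize(im,None,fx=4.8,fy=4.8,interpolation=cv2.INTER_CUBIC)[...,::-1])
E
```

```text
time: 16.25
tool_pos: [494.5, 166.6, 57.0]
tcp_rot: [3.123, -0.026, -0.007]
contact_force: [0.5, -0.6, -0.2]
grip_width: 0.5
```

View pics/z14side.png

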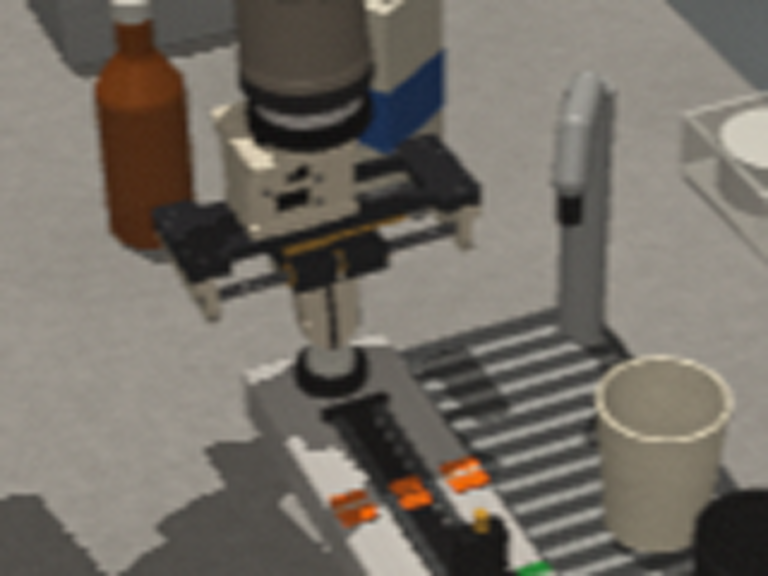

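```bash

python3 -m handwheel '{"translation": [[0,0,-0.03],[0,0,-0.02],[0,0,0],[0,0,0],[0,0,0],[0,0,0],[0,0,0],[0,0,0]], "twist": [0,0,0,0,0,0,0,0]}'
python3 - <<'E'
from h import *
for n in ['side','wrist','scene']:
    c=cap(n,n+'15.png')
    im=c['img']
    if n=='side': im=im[140:220,200:300]
    if n=='scene': im=im[200:280,280:380]
    if n=='wrist': im=im[160:300,200:370]
    cv2.imwrite('pics/z15%s.png'%n,cv2.resize(im,None,fx=4.2,fy=4.2,interpolation=cv2.INTER_CUBIC)[...,::-1])
E
```

```text
time: 17.3
tool_pos: [494.7, 166.6, 49.7]
tcp_rot: [3.123, -0.026, -0.007]
contact_force: [-1.0, 0.3, 2.9]
grip_width: 0.4
```

View pics/z15side.png

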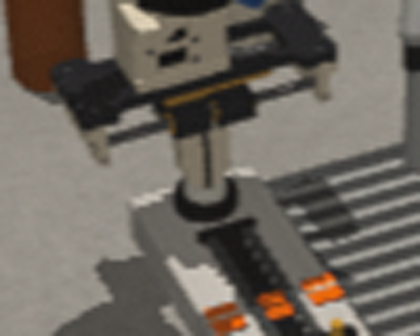

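View pics/z15scene.png

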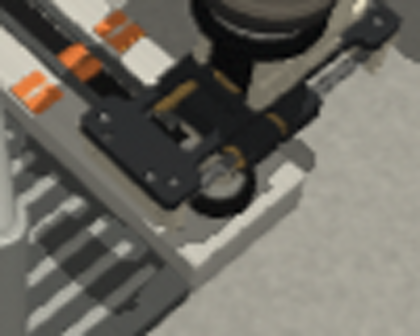

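View pics/z15wrist.png

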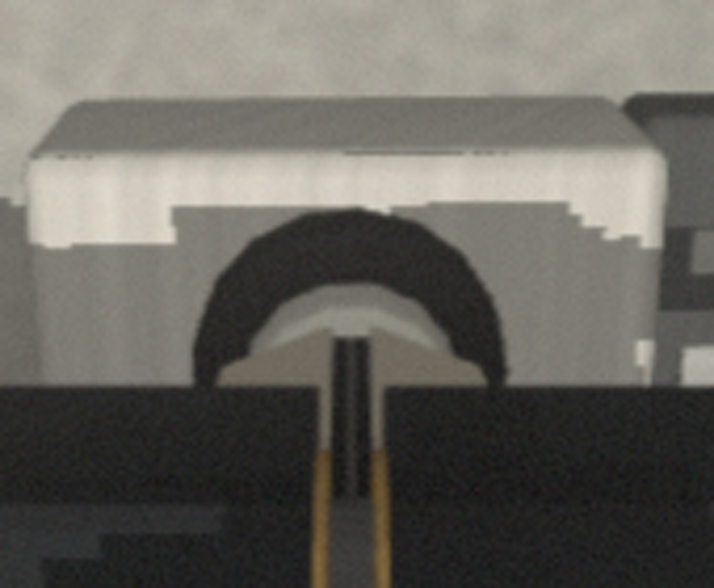

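Contact, 2.9 N upward. Pressing fully.

```bash

python3 -m handwheel '{"translation": [[0,0,-0.025],[0,0,-0.02],[0,0,-0.02],[0,0,-0.01],[0,0,0],[0,0,0],[0,0,0],[0,0,0]], "twist": [0,0,0,0,0,0,0,0]}'
python3 - <<'E'
from h import *
c=cap('wrist','wrist16.png')
im=c['img'][160:300,200:370]
cv2.imwrite('pics/z16wrist.png',cv2.resize(im,None,fx=4.2,fy=4.2,interpolation=cv2.INTER_CUBIC)[...,::-1])
E
```

```text
time: 18.45
tool_pos: [494.9, 166.6, 45.8]
tcp_rot: [3.123, -0.031, -0.006]
contact_force: [-1.0, -1.5, 4.3]
grip_width: 0.2
```

View pics/z16wrist.png

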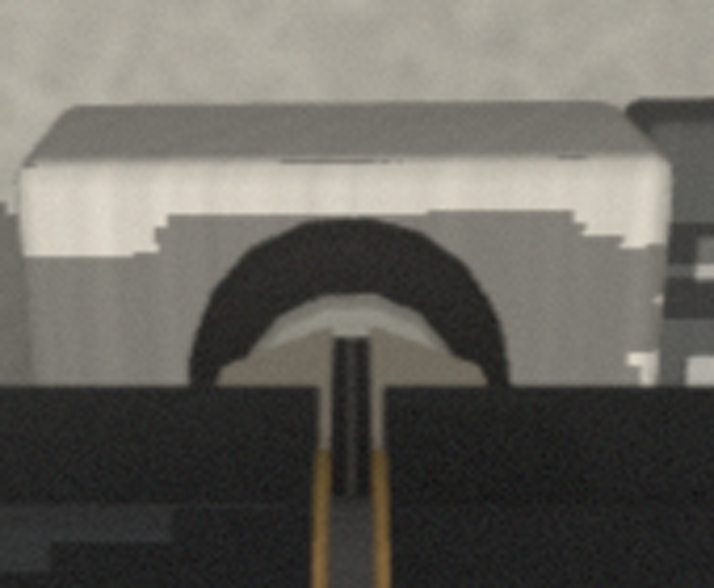

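```bash

python3 -m handwheel '{"translation": [[0,0,-0.03],[0,0,-0.03],[0,0,-0.03],[0,0,-0.03],[0,0,0],[0,0,0],[0,0,0],[0,0,0]], "twist": [0,0,0,0,0,0,0,0]}'
python3 - <<'E'
from h import *
c=cap('wrist','wrist17.png')
im=c['img'][160:300,200:370]
cv2.imwrite('pics/z17wrist.png',cv2.resize(im,None,fx=4.2,fy=4.2,interpolation=cv2.INTER_CUBIC)[...,::-1])
E
```

```text
time: 19.5
tool_pos: [495.2, 166.7, 46.2]
tcp_rot: [3.123, -0.04, -0.004]
contact_force: [-1.5, -0.2, 3.6]
grip_width: 0.6
```

View pics/z17wrist.png

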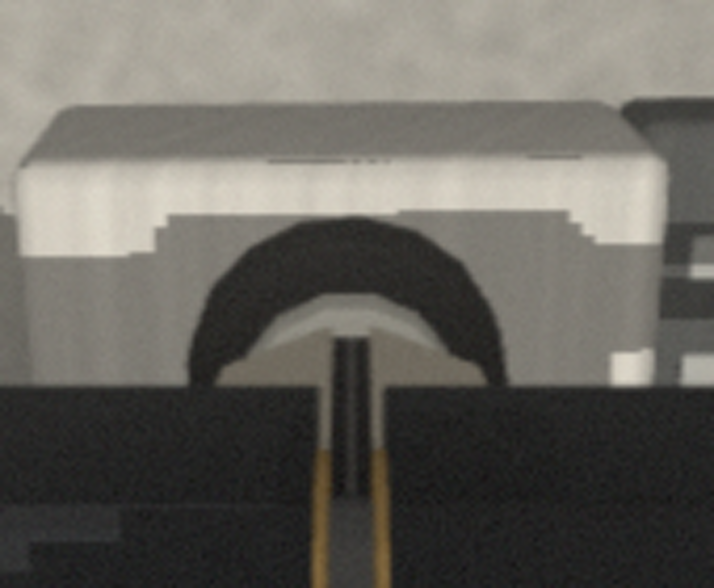

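```bash

python3 -m handwheel '{"translation": [[0,0,0],[0,0,0],[0,0,0],[0,0,0],[0,0,0],[0,0,-0.03],[0,0,-0.03],[0,0,-0.03]], "twist": [0,0,0,0,0,0,0,0]}'
python3 - <<'E'
from h import *
print(get_obs()['contact_force'])
for n in ['side','scene']:
    c=cap(n,n+'18.png')
    im=c['img']
    if n=='side': im=im[140:220,200:300]
    if n=='scene': im=im[200:280,280:380]
    cv2.imwrite('pics/z18%s.png'%n,cv2.resize(im,None,fx=6,fy=6,interpolation=cv2.INTER_CUBIC)[...,::-1])
o=get_obs();print(o['contact_force'],o['tool_pos'])
E
```

```text
time: 20.55
tool_pos: [495.6, 166.9, 44.3]
tcp_rot: [3.123, -0.045, -0.003]
contact_force: [-17.9, -4.9, 50.5]
grip_width: 0.6
[-17.90031767  -4.85867237  50.52202369]
[-18.02069848  -3.89528587  49.58135072] [495.64719513 166.88360507  44.32855543]
```

View pics/z18side.png

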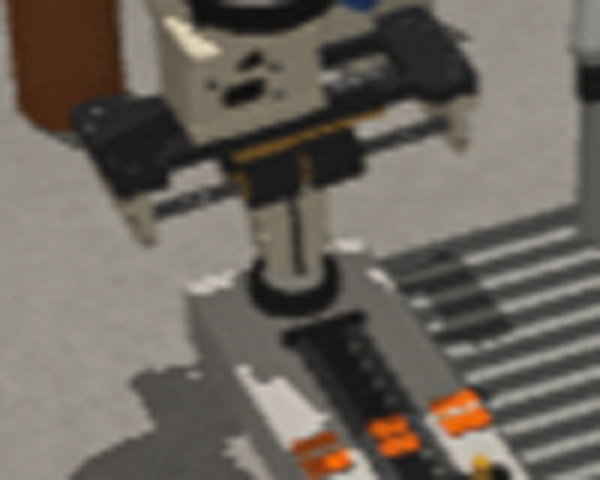

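View pics/z18scene.png

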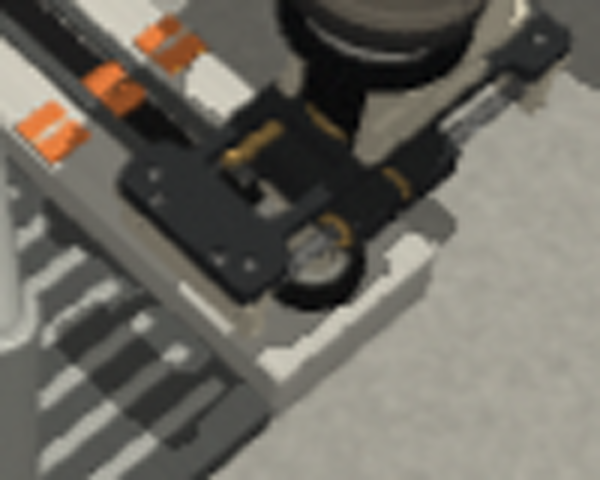

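Hard stop reached (50 N, far above the 5 N spring). Releasing.

```bash

python3 -m handwheel '{"translation": [[0,0,0.02],[0,0,0.05],[0,0,0.1],[0,0,0.2],[0,0,0.2],[0,0,0.1],[0,0,0],[0,0,0]], "twist": [0,0,0,0,0,0,0,0]}'
python3 - <<'E'
from h import *
for n in ['side','scene','wrist']:
    c=cap(n,n+'19.png')
    im=c['img']
    if n=='side':
        im=im[150:270,200:360]
        cv2.imwrite('pics/z19%s.png'%n,cv2.resize(im,None,fx=4.8,fy=4.8,interpolation=cv2.INTER_CUBIC)[...,::-1])
    for l in ['start_button_top','carriage_mid','clip_green','cup_white','cup_dark']:
        for r in spot_point(n,l)[:1]: print(n,l,r['score'],w(c,r['position']).round(1))
E
```

```text
time: 21.65
tool_pos: [495.2, 166.8, 149.7]
tcp_rot: [3.123, -0.045, -0.003]
contact_force: [-0.3, 0.1, 0.6]
grip_width: 1.0
side start_button_top 0.49 [497.7 166.3  59.7]
side carriage_mid 0.77 [495.2 -66.8  77.1]
side clip_green 0.72 [495.6 -64.7  39.3]
side cup_white 0.84 [631.2 -22.2  19. ]
side cup_dark 0.74 [ 624.8 -152.2   18.9]
scene start_button_top 0.47 [494.2 166.5  63.6]
scene carriage_mid 0.6 [488.7 -64.9  71.3]
scene clip_green 0.61 [489.4 -66.6  39.3]
scene cup_white 0.84 [629.5 -27.3  14.7]
scene cup_dark 0.58 [ 620.8 -153.2   23. ]
wrist start_button_top 0.84 [493.6 164.6  62.3]
wrist carriage_mid 0.57 [493.4 167.2  60.4]
```

View pics/z19side.png

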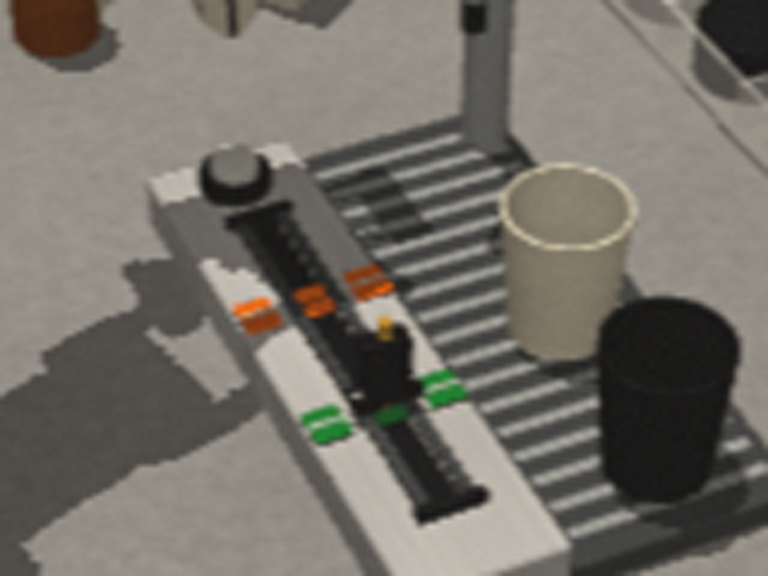

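View pics/wrist19.png

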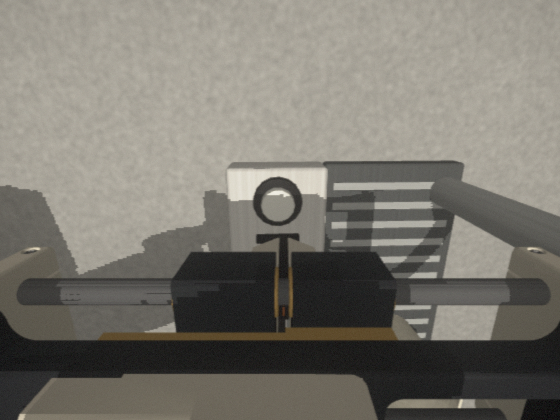

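Before handing in, I want to be sure the hard stop was the button's own and not the dark collar, so I'll check the collar height.

```bash

python3 -m handwheel '{"translation": [[0,-0.3,0],[0,-0.3,0],[0,-0.1,0],[0,0,0],[0,0,0],[0,0,0],[0,0,0],[0,0,0]], "twist": [0,0,0,0,0,0,0,0]}'
python3 - <<'E'
from h import *
c=cap('wrist','wrist20.png'); np.save('T20.npy',c['world_from_camera'])
im=c['img'][0:110,215:355]
cv2.imwrite('pics/z20.png',cv2.resize(im,None,fx=5.5,fy=5.5,interpolation=cv2.INTER_CUBIC)[...,::-1])
E
```

```text
time: 23.55
tool_pos: [495.8, 63.4, 150.4]
tcp_rot: [3.125, -0.047, 0.002]
contact_force: [1.4, 0.2, -1.0]
grip_width: 0.2
```

View pics/z20.png

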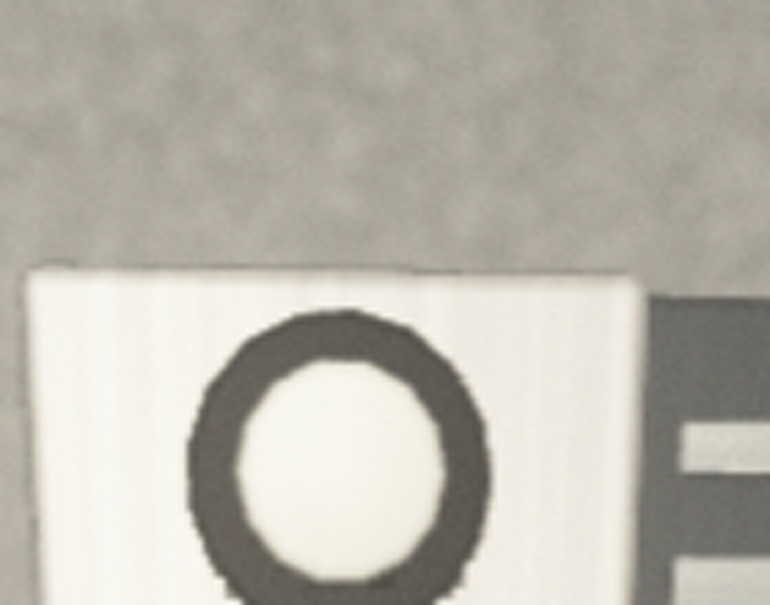

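View pics/wrist20.png

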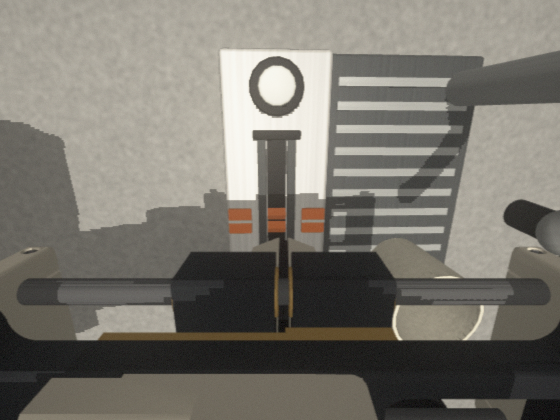

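```bash

python3 - <<'E'
from h import *
img=cv2.imread('pics/wrist20.png'); g=cv2.cvtColor(img,cv2.COLOR_BGR2GRAY)[40:130,240:315]
g=cv2.resize(g,None,fx=4,fy=4,interpolation=cv2.INTER_CUBIC)
m=(g<150).astype(np.uint8)
cs,h=cv2.findContours(m,cv2.RETR_CCOMP,cv2.CHAIN_APPROX_NONE)
for k,q in enumerate(cs):
    if len(q)>250:
        (x,y),ax,an=cv2.fitEllipse(q); print(h[0][k][3],x/4+240,y/4+40,np.array(ax)/4,an)
T=np.load('T20.npy'); Ti=np.linalg.inv(T); f=291.4
f=210/np.tan(np.radians(71.56773277/2))
def pr(P):
    q=Ti[:3,:3]@P+Ti[:3,3]; return np.array([283.116+f*q[0]/-q[2],205.555-f*q[1]/-q[2]])
for z in (46,50,54,56,58,62):
    a=np.linspace(0,2*np.pi,60)
    for R in (16,22):
        P=np.array([pr(np.array([494+R*np.cos(t),166.5+R*np.sin(t),z])) for t in a]).astype(np.float32)
        e=cv2.fitEllipse(P); print(z,R,np.round(e[0],2),np.round(e[1],2))
E
```

```text
-1 276.56147384643555 86.55810546875 [54.67080307 60.28541565] 176.11158752441406
0 276.8116340637207 85.39112854003906 [38.00792694 40.62888718] 175.5315704345703
46 16 [276.64  85.97] [36.97 39.86]
46 22 [276.59  85.62] [50.84 54.83]
50 16 [276.76  85.56] [37.53 40.49]
50 22 [276.71  85.21] [51.62 55.69]
54 16 [276.89  85.14] [38.12 41.13]
54 22 [276.84  84.77] [52.42 56.58]
56 16 [276.96  84.93] [38.42 41.47]
56 22 [276.9   84.55] [52.83 57.04]
58 16 [277.02  84.71] [38.72 41.8 ]
58 22 [276.97  84.33] [53.25 57.5 ]
62 16 [277.16  84.26] [39.34 42.49]
62 22 [277.1   83.87] [54.1  58.45]
```

```bash

python3 - <<'E'
from h import *
for n in (12,15,16,17):
    g=cv2.cvtColor(cv2.imread(f'pics/wrist{n}.png'),cv2.COLOR_BGR2GRAY).astype(int)
    col=g[:,274:282].mean(1)
    print(n,[(r,int(col[r])) for r in range(170,246)])
E
```

```text
12 [(170, 163), (171, 162), (172, 162), (173, 163), (174, 161), (175, 149), (176, 118), (177, 114), (178, 112), (179, 114), (180, 114), (181, 116), (182, 115), (183, 115), (184, 117), (185, 131), (186, 129), (187, 178), (188, 191), (189, 196), (190, 201), (191, 207), (192, 209), (193, 208), (194, 207), (195, 208), (196, 206), (197, 187), (198, 97), (199, 51), (200, 48), (201, 48), (202, 59), (203, 66), (204, 62), (205, 50), (206, 47), (207, 47), (208, 47), (209, 47), (210, 47), (211, 46), (212, 52), (213, 86), (214, 106), (215, 110), (216, 112), (217, 116), (218, 127), (219, 141), (220, 141), (221, 140), (222, 139), (223, 139), (224, 139), (225, 137), (226, 138), (227, 139), (228, 137), (229, 138), (230, 137), (231, 137), (232, 136), (233, 137), (234, 137), (235, 137), (236, 136), (237, 133), (238, 125), (239, 116), (240, 94), (241, 86), (242, 83), (243, 82), (244, 81), (245, 81)]
15 [(170, 163), (171, 164), (172, 164), (173, 164), (174, 165), (175, 165), (176, 165), (177, 165), (178, 164), (179, 165), (180, 166), (181, 167), (182, 163), (183, 131), (184, 114), (185, 113), (186, 112)
[... 1766 characters left out ...]
116), (186, 113), (187, 113), (188, 112), (189, 113), (190, 114), (191, 114), (192, 115), (193, 116), (194, 116), (195, 117), (196, 120), (197, 135), (198, 129), (199, 176), (200, 187), (201, 191), (202, 195), (203, 201), (204, 205), (205, 205), (206, 205), (207, 204), (208, 205), (209, 205), (210, 199), (211, 137), (212, 74), (213, 48), (214, 45), (215, 44), (216, 45), (217, 45), (218, 48), (219, 47), (220, 44), (221, 44), (222, 45), (223, 44), (224, 44), (225, 42), (226, 42), (227, 41), (228, 42), (229, 49), (230, 88), (231, 108), (232, 114), (233, 122), (234, 134), (235, 140), (236, 139), (237, 137), (238, 126), (239, 116), (240, 95), (241, 84), (242, 84), (243, 82), (244, 81), (245, 82)]
```

In the pressed frame (wrist17) about 3.1 px of the button's side wall still shows above the collar, against 5.5 to 5.8 px before. So the collar is lower than the pressed button, and the 50 N stop was the button's own end of travel. Handing in.

```bash

python3 - <<'E'
from h import *
c=cap('side','side21.png'); im=c['img'][150:270,200:360]
cv2.imwrite('pics/z21.png',cv2.resize(im,None,fx=4.8,fy=4.8)[...,::-1])
o=get_obs(); print(o['time'],o['contact_force'],abs(o['dq']).max())
print(close_job())
E
```

```text
23.65 [-0.10133054  0.0235184  -0.00140667] 0.005825179192459166
the job is handed in; nothing more can be done
None
```

View pics/z21.png

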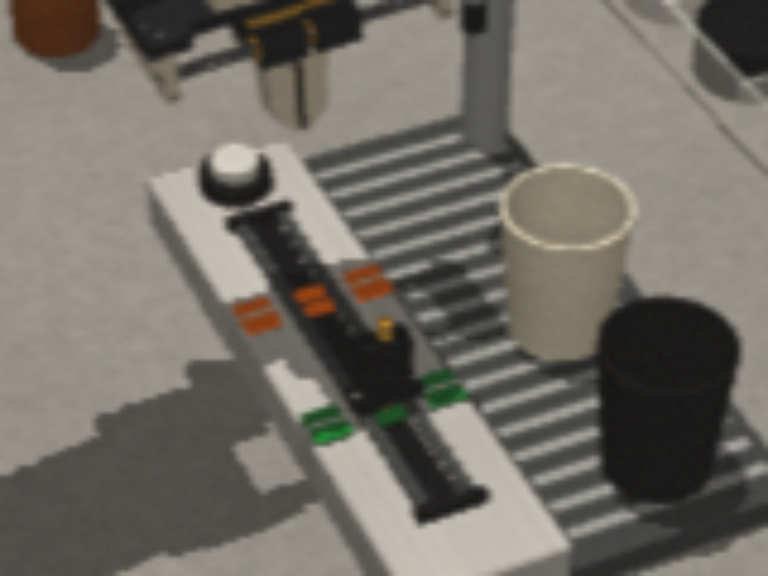

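The milk dispenser is set to the green portion, the start button was pressed fully and has come up again, and the job was handed in at about 23.7 s. No verdict was reported.

**Slider:** I pushed it with the closed fingertips over the first ridge of the green (nearer) clip until it snapped ahead of the fingers. The push force fell from 4.3 N to about 0. Afterwards the wrist picture put the slider at y ≈ −62.5 mm and the green line at −63.1 mm, and the last side picture shows it still there.

**Button:** I pressed straight down to a hard stop of about 50 N, then lifted off. The last picture shows the button up.

**At hand-in:** Measured force was about 0 N, the arm was at rest above the console, and the cups had not visibly moved.

**What disagreed or stayed uncertain:**
- The closed fingertips seemed to end about 30 mm higher than the stated 22 mm ahead of the TCP. The first press therefore stopped in the air and had to go lower, and the slider push probably acted on the brass pin or the top of the tab.
- I could not read the button travel directly. I inferred it from the hard stop and from the button's side wall still showing above the collar when pressed.
- Side-view pixel positions were about 3 px off near the button, and the trained networks now and then gave wrong spots.

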